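Stop the router table and swing its guard up

TASK

Make the router table ready for a bit change: press the big stop button on the switch box down with a fingertip and let it come back up, then push the counterweighted guard arm up from below its crossbar, past its balance point, so that it stays raised by itself, and draw the hand away. Push the guard with a fingertip or the outside of the fingers only, without gripping, forcing or flinging it; do not press the small start button, and leave the tin, the bottle and the push block where they stand.

Things in the scene. Friction and masses are not known exactly. Their poses are not given: they have to be found in the camera images.
- station: Router table: grey board 340 x 240 x 18 mm fixed on the bench; origin at the centre of its underside, x away from the robot (yaw within 0.25 rad), z up. Router bit at its centre (top 54 mm above the bench); 235 mm wooden fence across it, 25 to 45 mm behind the centre (top 83 mm); green pivot bracket 100 mm behind the centre (top 128 mm). Ahead of the bit the board is empty.
- guard (a joint): Angle of the guard arm about its level pivot, rad. 0 = lying level over the bit (its start), grows as the arm is raised, 1.25 = up against its stop. Below about 0.81 it falls back to 0; above that it tips on by itself, damped, to 1.25 and stays. Lifting it at the crossbar takes 1 to 4 N.
- guard_bar (a point): Centre of the guard's crossbar: level round steel rod, 14 mm thick, 140 mm long (along the station's y), across the arm's free end, which is the end nearest the robot; 110 mm above the bench when down, with 85 mm free between rod and board. It moves on an arc of 200 mm radius about guard_pivot, up and away from the robot.
- guard_pivot (a point): Point on the pivot axis (level, along the station's y) at mid-width, 110 mm above the bench. From here the arm, a steel bar 22 mm wide, 10 thick, runs to the middle of the crossbar; a clear hood 80 mm wide hangs under it 55 to 130 mm from the pivot, to 33 mm below its centreline; a dark steel counterweight 56 mm wide sits 62 mm above the pivot and swings back as the arm rises.
- switchbox: Grey switch box 150 x 80 x 50 mm fixed on the bench to the left or right of the router table, at any yaw; origin at the centre of its underside. Both buttons stand on top, on the box's long centreline (its x axis): stop at -36 mm, start at +42 mm.
- stop_top (a point): Centre of the top of the stop button: the large round grey button, 42 mm across, in a black ring 58 mm across; 72 mm above the bench when up, 10 mm proud of its ring.
- stop (a joint): How far the stop button is pressed, m: 0 = up, 0.006 = fully down; a spring (about 2 N to start, 6 N fully down) pushes it back. More than 0.004 counts as pressed.
- start_top (a point): Centre of the top of the start button: the small round grey button, 20 mm across, in a black ring 36 mm across, 78 mm from the stop button; same height. Not to be pressed.
- start (a joint): How far the start button is pressed, m: 0 = up, 0.006 = down. Must stay up.
- tin: Closed grey paint tin, 90 mm across, 110 mm tall, loose, on the other side of the router table from the switch box; origin at the centre of its underside. Not to be moved.
- glue: Yellow glue bottle, 56 mm across, 150 mm tall, loose; origin at the centre of its underside. Not to be moved.
- pushblock: Wooden push block, 150 x 65 mm sole 22 mm thick with a grip 24 mm wide up to 67 mm height along its middle, loose; origin at the centre of its underside, x along its length. Not to be moved.
There are look-alikes about, which are no part of the job. Leave any blue, pink or red look-alike of the switchbox alone.

How it is judged:
On the way, in this order (a step that is already met when the one before it is completed fails the run):
1. the stop button is pressed down, the guard still lying down (value of joint stop above 0.004 m and value of joint guard below 0.2 rad), for 0.05 s.
2. the guard is raised past its balance point, up at its stop, the stop button back up (value of joint guard above 1.15 rad and value of joint stop below 0.002 m), for 0.2 s.
At the end, for the whole second after the job is handed in: The guard stands raised by itself at more than 1.15 rad (stop at 1.25), at rest and untouched; both buttons are up; tin, bottle and push block stand upright within 30 mm of where they were (all of step 2 and velocity of joint guard between -0.05 and 0.05 rad/s and value of joint start below 0.002 m and distance of each of tin, glue, pushblock from where it was at the start of the episode below 0.03 m and angle between each of tin, glue, pushblock's own z axis and vertical below 0.2 rad).
It fails at once if the start button was pressed (more than 3 mm) (value of joint start above 0.003 m).
It fails at once if the guard was flung up (faster than 3 rad/s) (velocity of joint guard above 3 rad/s).
It fails at once if the guard was gripped or forced (more than 35 N between fingers and guard) (contact force between the fingers and guard above 35 N).
It fails at once if the tin, the bottle or the push block was moved more than 30 mm, tipped or lifted (distance of any of tin, glue, pushblock from where it was at the start of the episode above 0.03 m or angle between any of tin, glue, pushblock's own z axis and vertical above 0.2 rad).
It also fails if it takes over 51 s, if anything falls off the work surface, if the arm or the gripper's body presses on something with over 40 N, if the wrist force passes 120 N, or if a joint passes its speed limit or range.

ROBOT

A 7-joint arm with a two-finger parallel gripper is mounted at the origin on the work surface. World frame = base frame: x ahead of the robot, y to its left, z up, the work surface at z = 0. Lengths are in m, angles in rad, forces in N, time in s.
With the tool pointing down it reaches from about 0.425 to 0.925 m from the base axis. Payload 6.8 kg.
Tool frame: the origin (TCP) lies at the very end of the fingers, on their centre line; the grasp point (between the pads) lies r.grip_depth behind it (r.grip_depth is the distance from the TCP to the grasp point, in m); z points along the fingers, x is the direction in which the jaws open and shut, and the axes are right-handed (so a half turn about z gives the same grasp; the last joint's range is limited). The gripper opens to 85 mm and grips with 20 to 120 N. Pads are 22 mm wide; open, the fingers measure 114 mm over their backs; the gripper's body (76 mm by 85 mm) begins 54 mm behind the grasp point. The pads swing forward as they close: fully open they stand 13 mm farther back than shut.
Start: joints at [-1.26, 0.477, 0.022, 1.555, -0.011, 1.109, -0.083], TCP at [0.274, 0.617, 0.231] pointing down, gripper open.
Joint ranges: [-2.96, 2.96], [-0.34, 2.1], [-1.41, 1.46], [0.24, 2.44], [-1.37, 4.51], [0.17, 1.92], [-2.96, 2.96]. Speed limits (rad/s): [2.39, 2.39, 3.14, 3.14, 3.14, 3.14, 3.14].

INTERFACE

Orientations are given as a rotation vector (axis times angle).
In Python, from bench import readout, grab_frame, workorder, r gives the robot as it stands.
- The arm moves only by the shell command python3 -m handwheel 'ROWS' [FORCE]. ROWS is text: rows parted by semicolons, each of 7 numbers parted by spaces: the shift along the tool's x, y, z in mm, then the turn, a rotation vector about the tool's x, y, z in degrees, then the finger opening in mm, from 0 to 85.4. A call has 1 to 12 rows; each row is the pose to reach, as a shift and turn from the pose commanded when the call began, along the tool's axes at that moment; what a row does not reach only later rows make up. A row lasts 1/8 s, in which the tool goes at most 62.5 mm and 10.7 degrees, less where a joint would pass 70% of its speed; a pose out of reach is approached as far as the arm can. A call with a gripper value outside its range is refused whole. The fingers move at their own pace and stop on an object; FORCE is the grip in N (left out, the last holds). Time passes only in rows, so rows that repeat a pose let the fingers close. It gives the time, the measured TCP pose, the force and the opening at its end, in the units of the state.
- readout.get_obs(): the state, without advancing time (a new reading comes with each control period).
- grab_frame(name): name is "side" or "top" or "wrist"; returns a dict with "pixels" (420x560x3 uint8, red, green, blue), "fx", "fy", "cx", "cy" (pixels), "D" ([k1, k2, p1, p2, k3] as OpenCV has them; the pictures are not rectified), "rvec" (rotation vector, rad) and "tvec" (3), from world to camera coordinates, as OpenCV has them. Camera axes: x right, y down, z forward; pixel columns grow to the right and rows downward; lengths in m; the calibration is good to about 2 mm. A picture is of the moment at which its call begins. There is no depth.
- workorder.hand_in(): hands the job in, once; it reports no verdict.
The state is a dict: "clock": time; "joints": joint angles; "qvel": joint speeds; "tau": joint torques, N m; "tcp_pos": TCP position; "orientation": TCP orientation; "contact_force": force on the tool from outside, world axes, zero at the start; "moment": the same for the moment, N m; "grip_width": finger opening in m.
Only numpy, scipy, OpenCV 4.12 (cv2) and the standard library are available. Lean on these libraries where they do the work, as an engineer would, in place of code of your own. Each camera call takes 0.05 s, during which the arm holds its last target.

## Working session

There is one attempt and no reset: what is moved stays moved. The work goes in short steps, Python scripts to look and compute and a shell command to move; the robot and the scene stay as the last step left them, time stands still between calls to the robot, and variables do not carry over. Pictures are saved under pics/ and viewed, and the job is handed in when it is done.

```bash
ls; mkdir -p pics
python3 - <<'E'
from bench import readout, grab_frame, r
import cv2
o=readout.get_obs()
for k in o: print(k,o[k])
print(r.grip_depth)
for n in ("side","top"):
    f=grab_frame(n); cv2.imwrite(f"pics/{n}0.png",f["pixels"][:,:,::-1])
    print(n,{k:f[k] for k in f if k!="pixels"})
E
```

```text
pics
clock 0.0
joints [-1.26005646  0.47778371  0.02236475  1.55645882 -0.01150979  1.10929694
 -0.08312509]
qvel [-0.00041131  0.00055286 -0.00177271  0.00127676  0.00033926 -0.00054501
 -0.00016752]
tau [ 9.91130787e-05 -5.96436918e+01  1.60825051e+00 -2.81197536e+01
  1.26124854e-02  9.13271040e-03 -3.69930945e-06]
tcp_pos [0.27430682 0.6160995  0.23033408]
orientation [ 2.63382794e+00  1.71044470e+00 -2.27003903e-03]
contact_force [ 0.27210208  1.05559184 -0.5642027 ]
moment [-0.04026044  0.02377022 -0.0313602 ]
grip_width 0.08558469331120147
0.0187
side {'fx': 490.7209069883971, 'fy': 490.7209069883971, 'cx': 279.63878135848233, 'cy': 207.94534274502058, 'D': array([-0.00113815,  0.        ,  0.        ,  0.        ,  0.        ]), 'rvec': array([ 2.37459216, -0.46887577,  0.20653456]), 'tvec': array([-0.45356396,  0.2225853 ,  1.26632146])}
top {'fx': 530.1207391409682, 'fy': 530.1207391409682, 'cx': 281.4331869755418, 'cy': 208.37145360319462, 'D': array([-0.08639483,  0.        ,  0.        ,  0.        ,  0.        ]), 'rvec': array([ 2.16972938, -2.05833833,  0.21271072]), 'tvec': array([-0.00138503,  0.50551774,  1.19869679])}
```

View pics/side0.png

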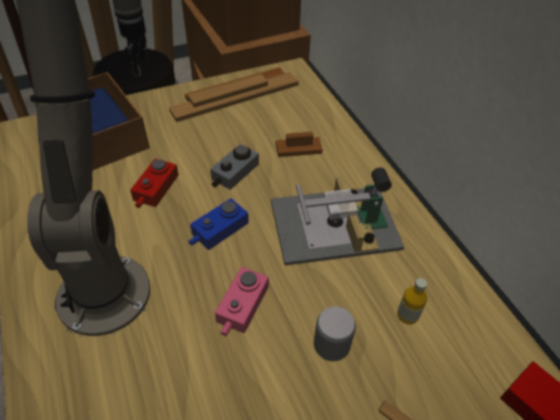

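View pics/top0.png

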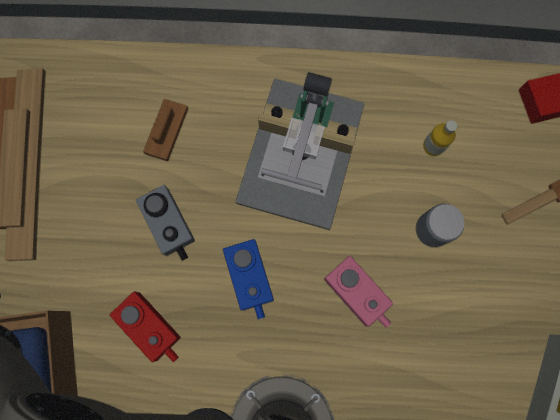

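The top view shows four boxes: grey (164,221), blue (248,278), pink (359,291) and red (145,327). Only the grey one fits the description. Its large stop button is near (156,204) and its small start button near (170,233). The guard's crossbar is near (292,178). I'll confirm with an enlarged crop.

```bash
cat > h.py <<'E'
import numpy as np, cv2
def rays(f,uv):
    K=np.array([[f["fx"],0,f["cx"]],[0,f["fy"],f["cy"]],[0,0,1]])
    p=cv2.undistortPoints(np.array(uv,float).reshape(-1,1,2),K,np.array(f["D"])).reshape(-1,2)
    R=cv2.Rodrigues(np.array(f["rvec"]))[0]
    C=-R.T@f["tvec"]; d=np.c_[p,np.ones(len(p))]@R
    return C,d
def onz(f,uv,z):
    C,d=rays(f,uv); z=np.asarray(z,float)
    s=(z-C[2])/d[:,2]; return C+d*s[:,None]
def proj(f,P):
    K=np.array([[f["fx"],0,f["cx"]],[0,f["fy"],f["cy"]],[0,0,1]])
    return cv2.projectPoints(np.array(P,float).reshape(-1,1,3),np.array(f["rvec"]),np.array(f["tvec"]),K,np.array(f["D"]))[0].reshape(-1,2)
E
python3 - <<'E'
from bench import grab_frame
import cv2,numpy as np,pickle
t=grab_frame("top");s=grab_frame("side")
pickle.dump((t,s),open("f0.pkl","wb"))
a=t["pixels"][175:275,115:215,::-1]; b=t["pixels"][65:235,225:375,::-1]
a=cv2.resize(a,None,fx=4,fy=4,interpolation=3)
b=cv2.resize(b,None,fx=2.66,fy=2.66,interpolation=3)[:400]
b=cv2.resize(t["pixels"][65:240,225:375,::-1],(343,400),interpolation=3)
cv2.imwrite("pics/crop1.png",np.clip(np.hstack([a,b])*1.4,0,255))
a=cv2.resize(s["pixels"][130:200,200:270,::-1],(400,400),interpolation=3)
b=cv2.resize(s["pixels"][160:265,265:405,::-1],(400,300),interpolation=3)
b=np.vstack([b,np.zeros((100,400,3),np.uint8)])
cv2.imwrite("pics/crop2.png",np.clip(np.hstack([a,b])*1.4,0,255))
E
```

```text
[ WARN:0@1.119] global loadsave.cpp:1063 imwrite_ Unsupported depth image for selected encoder is fallbacked to CV_8U.
```

View pics/crop1.png

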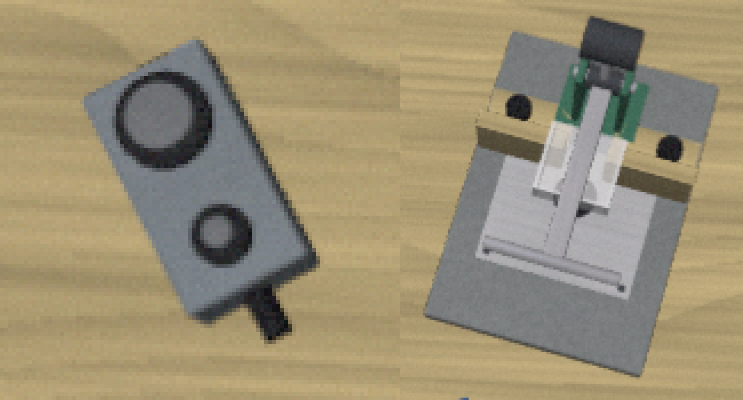

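View pics/crop2.png

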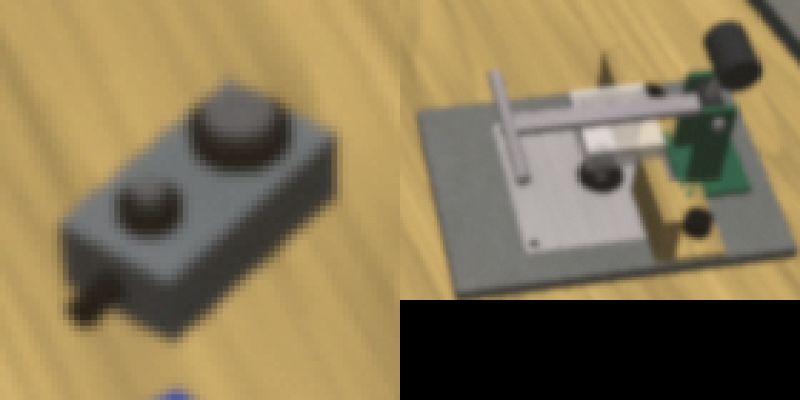

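The crop confirms the grey box: the large stop button in its black ring is at top pixel (154,204) and the small start button at (170,233). The crossbar ends are at about (262,172) and (321,188).

Run:
```python
import pickle,numpy as np
from h import *
t,s=pickle.load(open("f0.pkl","rb"))
P=lambda n,uv,z,f=t: print(n,np.round(onz(f,uv,z),3).tolist())
P("stop,start top",[(154,204),(170,233.2)],.072)
# side crop: scale 400/70
P("stop,start side",[(200+235/5.714,130+118/5.714),(200+150/5.714,130+200/5.714)],.072,s)
P("bar",[(262.6,171.7),(321.2,187.9)],.110)
P("bar side",[(265+495/2.857-400/2.857,160+75/2.857),(265+124/2.857,160+180/2.857)],.110,s)
P("board",[(274,79),(364,103.5),(330.4,229.5),(236,203.2)],.018)
B=onz(t,[(274,79),(364,103.5),(330.4,229.5),(236,203.2)],.018); c=B.mean(0)
x=(B[0]+B[1]-B[2]-B[3]);yaw=np.arctan2(x[1],x[0]);print(c,yaw)
P("block,tin,glue approx",[(166,128),(445,220),(436,150)],[.05,.11,.01])
for n,a in (("bar centre",(-.1,0,.11)),("pivot",(.1,0,.11))):
    w=c[:2]+np.array([[np.cos(yaw),-np.sin(yaw)],[np.sin(yaw),np.cos(yaw)]])@np.array(a[:2]); print(n,w,proj(t,[*w,.11]),proj(s,[*w,.11]))
from bench import readout
from scipy.spatial.transform import Rotation as R
o=readout.get_obs();print(R.from_rotvec(o["orientation"]).as_matrix().round(3))
```

```text
stop,start top [[0.495, 0.322, 0.072], [0.429, 0.278, 0.072]]
stop,start side [[0.492, 0.316, 0.072], [0.428, 0.271, 0.072]]
bar [[0.576, 0.072, 0.11], [0.545, -0.063, 0.11]]
bar side [[0.578, 0.074, 0.11], [0.547, -0.06, 0.11]]
board [[0.849, 0.062, 0.018], [0.794, -0.17, 0.018], [0.466, -0.095, 0.018], [0.519, 0.136, 0.018]]
[ 0.65689043 -0.01655743  0.018     ] -0.22263677668884946
block,tin,glue approx [[0.691, 0.318, 0.05], [0.486, -0.345, 0.11], [0.684, -0.355, 0.01]]
bar centre [0.55935857 0.00552278] [[291.4658184  180.15190575]] [[302.38916148 204.6467757 ]]
pivot [ 0.75442229 -0.03863764] [[314.20452805 100.95096763]] [[372.67679691 196.34677169]]
[[ 0.407  0.914 -0.   ]
 [ 0.914 -0.407 -0.001]
 [-0.001  0.    -1.   ]]
```

```bash
python3 -m handwheel '-30 54 0 0 0 0 0; -60 107 0 0 0 0 0; -90 160 0 0 0 0 0; -120 214 0 0 0 0 0; -150 268 0 0 0 0 0; -181 321 0 0 0 0 0; -181 321 0 0 0 0 0; -181 321 60 0 0 0 0; -181 321 110 0 0 0 0; -181 321 130 0 0 0 0; -181 321 130 0 0 0 0; -181 321 130 0 0 0 0' 20
python3 - <<'E'
from bench import readout,grab_frame
import cv2
o=readout.get_obs();print(o["joints"].round(3),o["contact_force"].round(2))
for n in ("wrist","top"):
    f=grab_frame(n);p=f["pixels"]
    if n=="top": p=cv2.resize(p[130:300,80:300],None,fx=3,fy=3,interpolation=3)
    cv2.imwrite(f"pics/{n}1.png",p[:,:,::-1])
E
```

```text
clock: 1.7
tcp_pos: [0.4945, 0.3217, 0.1023]
orientation: [-2.634, -1.712, -0.003]
contact_force: [-0.3, 0.2, -0.2]
grip_width: 0.0002
[-0.765  0.49   0.108  1.88  -0.073  0.774  0.535] [-0.27  0.19 -0.2 ]
```

View pics/wrist1.png

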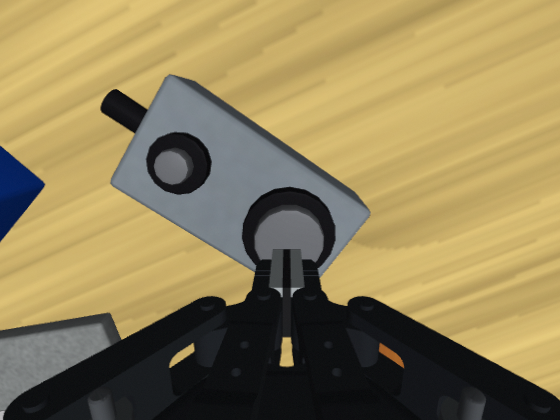

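View pics/top1.png

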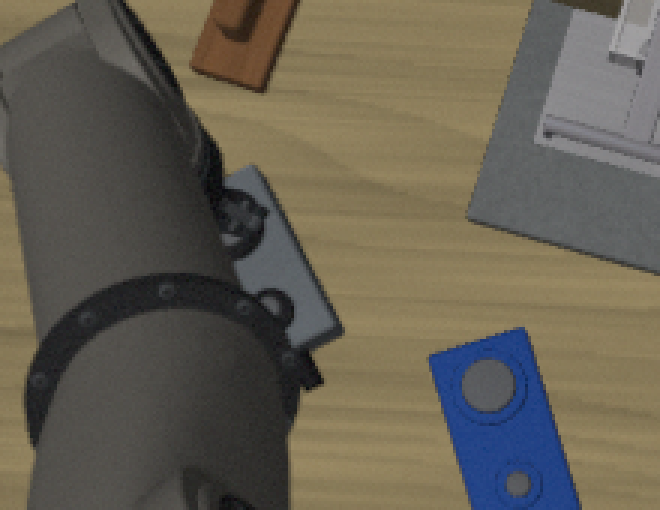

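The wrist view shows the stop button at (289,232) in front of the fingertips, and the start button at (172,167). I'll work out its position from the wrist calibration.

Run:
```python
from bench import readout,grab_frame
from h import *
f=grab_frame("wrist")
print(onz(f,[(289,237),(289,187),(245,232),(335,232)],[.072,.062,.062,.062]).round(4))
print(onz(f,[(172,167)],.072).round(4), proj(f,[.4945,.3217,.1023]))
```

```text
[[0.4933 0.3232 0.072 ]
 [0.4684 0.3344 0.062 ]
 [0.4832 0.2986 0.062 ]
 [0.5055 0.3485 0.062 ]]
[[0.4301 0.282  0.072 ]] [[287.78165084 264.21177509]]
```

```bash
python3 -m handwheel '0 0 14 0 0 0 0; 0 0 24 0 0 0 0; 0 0 29 0 0 0 0; 0 0 32 0 0 0 0; 0 0 34 0 0 0 0; 0 0 35 0 0 0 0; 0 0 35 0 0 0 0; 0 0 35 0 0 0 0'
```

```text
clock: 2.85
tcp_pos: [0.4937, 0.3204, 0.0665]
orientation: [-2.635, -1.711, 0.002]
contact_force: [-4.8, -2.3, 5.6]
grip_width: -0.0001
```

```bash
python3 -m handwheel '0 0 1 0 0 0 0; 0 0 1.5 0 0 0 0; 0 0 1.5 0 0 0 0'
```

```text
clock: 3.22
tcp_pos: [0.4939, 0.3206, 0.066]
orientation: [-2.635, -1.711, 0.001]
contact_force: [-6.1, -3.9, 14.4]
grip_width: 0.0001
```

The button is bottomed: the force reads 14 N with the TCP at z = 0.066. Now I'll lift and check.

```bash
python3 -m handwheel '0 0 -5 0 0 0 0; 0 0 -20 0 0 0 0; 0 0 -60 0 0 0 0; 0 0 -120 0 0 0 0; 0 0 -180 0 0 0 0; 0 0 -200 0 0 0 0; 0 0 -200 0 0 0 0; 0 0 -200 0 0 0 0'
python3 - <<'E'
from bench import readout,grab_frame
from h import *
o=readout.get_obs();print(o["joints"].round(3),o["contact_force"].round(2))
f=grab_frame("wrist");cv2.imwrite("pics/w2.png",f["pixels"][:,:,::-1])
print(f["rvec"],f["tvec"])
E
```

```text
clock: 4.22
tcp_pos: [0.4936, 0.3204, 0.2637]
orientation: [2.635, 1.711, -0.002]
contact_force: [-0.8, -0.1, -0.1]
grip_width: -0.0
[-0.789  0.306  0.135  1.738 -0.046  1.102  0.512] [-0.79 -0.15 -0.14]
[-2.41891697 -1.56969735 -0.23158021] [-0.4924818  -0.35413648  0.31768217]
```

View pics/w2.png

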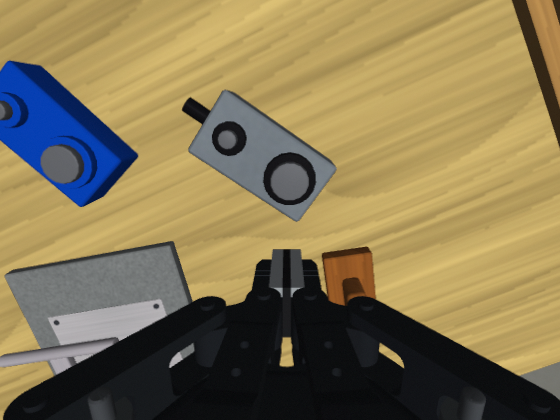

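```bash
cat > plan.py <<'E'
from h import *
from scipy.spatial.transform import Rotation as R
from bench import readout
yaw=-.2226; c0=np.array([.6569,-.0166])
xs=np.array([np.cos(yaw),np.sin(yaw),0]);ys=np.array([-xs[1],xs[0],0]);up=np.array([0,0,1.])
O=np.array([*c0,0])
def S(x,y,z): return O+xs*x+ys*y+up*z
def tool(az,el,sgn=1):
    d=np.cos(el)*(np.cos(az)*xs+np.sin(az)*ys)-np.sin(el)*up
    n=np.cross(ys,d); n/=np.linalg.norm(n); n*=np.sign(n[2])
    y=sgn*n  # n perpendicular to rod and d
    return np.c_[np.cross(y,d),y,d]
def now():
    o=readout.get_obs(); return np.array(o["tcp_pos"]),R.from_rotvec(o["orientation"]).as_matrix()
def rel(p,M):
    p0,M0=now(); return (M0.T@(p-p0)*1e3).round(1), np.degrees(R.from_matrix(M0.T@M).as_rotvec()).round(1)
E
python3 - <<'E'
from plan import *
from bench import grab_frame
f=grab_frame("wrist"); C,_=rays(f,[(0,0)])
p,M=now(); print("cam in tool",M.T@(C-p))
for az in (-30,-40):
  for sg in (1,-1):
    T=tool(np.radians(az),np.radians(30),sg)
    print(az,sg,T.round(2).tolist(), rel(p,T), "cam z rel", (T@(M.T@(C-p)))[2])
print("bar",S(-.1,0,.11), S(-.1,.035,.11))
E
```

```text
cam in tool [-0.00074916 -0.07405265 -0.14258549]
-30 1 [[0.55, 0.54, 0.64], [0.8, -0.12, -0.59], [-0.24, 0.83, -0.5]] (array([0., 0., 0.]), array([-57.3, -17.8,   2.5])) cam z rel 0.009857164882151504
-30 -1 [[-0.55, -0.54, 0.64], [-0.8, 0.12, -0.59], [0.24, -0.83, -0.5]] (array([0., 0., 0.]), array([  26.4,  -84.8, -153.8])) cam z rel 0.1327283284014764
-40 1 [[0.62, 0.59, 0.52], [0.71, -0.13, -0.69], [-0.34, 0.8, -0.5]] (array([0., 0., 0.]), array([-54.1, -26. ,   5.5])) cam z rel 0.012406182141876504
-40 -1 [[-0.62, -0.59, 0.52], [-0.71, 0.13, -0.69], [0.34, -0.8, -0.5]] (array([0., 0., 0.]), array([  37.8,  -78.8, -151.3])) cam z rel 0.13017931114175138
bar [0.55936732 0.00547662 0.11      ] [0.56709414 0.03961306 0.11      ]
```

```bash
cat >> plan.py <<'E'
AZ,EL=np.radians(-35),np.radians(35)
T=tool(AZ,EL); d=T[:,2]; n=T[:,1]
def tcp(th,gap=0.,yo=.035,tip=.020,T=T):
    rod=S(.1-.2*np.cos(th),yo,.11+.2*np.sin(th))
    return rod-T[:,1]*(.018+gap)+T[:,2]*tip
E
python3 - <<'E'
from plan import *
print(T.round(3), "p",np.degrees(np.arctan2(-d[2],d@xs)))
pre=tcp(0,.015); A=pre-.12*d+.06*up
print("pre",pre,"A",A); print(rel(A,T))
pc,M0=now(); 
rv=R.from_matrix(M0.T@T).as_rotvec(); L=np.degrees(np.linalg.norm(rv)); k=6
for i in range(1,8):
    print((M0.T@(A-pc)*1e3*min(1,i/7)).round(0).tolist(),(np.degrees(rv)*i/7).round(1).tolist())
E
```

```text
[[ 0.543  0.634  0.551]
 [ 0.782 -0.143 -0.606]
 [-0.305  0.76  -0.574]] p 40.52367532472143
pre [0.55719559 0.03221896 0.07344393] A [0.49110825 0.10498576 0.2022731 ]
(array([-197.5,   85.5,   61.2]), array([-50.8, -21.2,   1.8]))
[-28.0, 12.0, 9.0] [-7.3, -3.0, 0.3]
[-56.0, 24.0, 17.0] [-14.5, -6.1, 0.5]
[-85.0, 37.0, 26.0] [-21.8, -9.1, 0.8]
[-113.0, 49.0, 35.0] [-29.0, -12.1, 1.0]
[-141.0, 61.0, 44.0] [-36.3, -15.1, 1.3]
[-169.0, 73.0, 52.0] [-43.5, -18.2, 1.6]
[-197.0, 86.0, 61.0] [-50.8, -21.2, 1.8]
```

```bash
python3 -m handwheel '-28 12 9 -7.3 -3 0.3 0; -56 24 17 -14.5 -6.1 0.5 0; -85 37 26 -21.8 -9.1 0.8 0; -113 49 35 -29 -12.1 1 0; -141 61 44 -36.3 -15.1 1.3 0; -169 73 52 -43.5 -18.2 1.6 0; -197 86 61 -50.8 -21.2 1.8 0; -197 86 61 -50.8 -21.2 1.8 0; -197 86 61 -50.8 -21.2 1.8 0'
python3 - <<'E'
from plan import *
from bench import grab_frame
o=readout.get_obs();print(o["joints"].round(3),o["contact_force"].round(2))
pre=tcp(0,.015)
print("to pre",rel(pre,T)); print("to pre-120",rel(pre-.12*d,T))
for nme in ("side","top","wrist"):
    f=grab_frame(nme);cv2.imwrite(f"pics/{nme}3.png",f["pixels"][:,:,::-1])
E
```

```text
clock: 5.45
tcp_pos: [0.493, 0.1068, 0.2038]
orientation: [1.857, 1.162, 0.205]
contact_force: [0.0, -0.6, -0.4]
grip_width: -0.0004
[-1.184  0.366  0.319  2.262  1.038  1.034 -0.55 ] [ 0.03 -0.65 -0.45]
to pre (array([ 15.9, -47.7, 155.4]), array([-0. , -0.1, -0.1]))
to pre-120 (array([ 16.1, -47.8,  35.4]), array([-0. , -0.1, -0.1]))
```

View pics/side3.png

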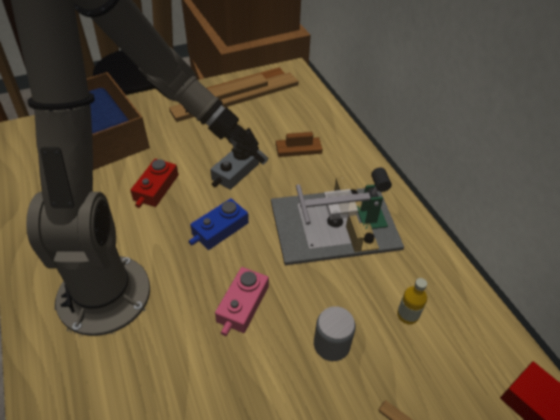

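View pics/wrist3.png

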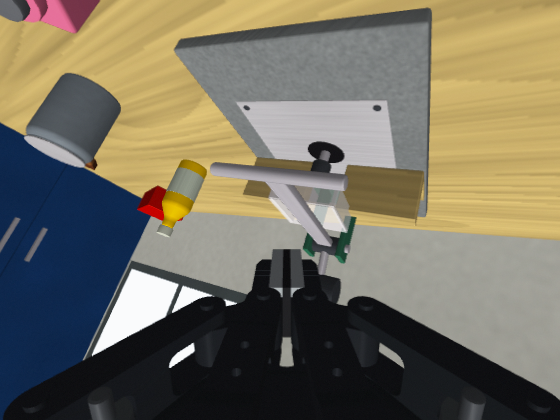

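The wrist view is inverted because the camera sits under the tool. It shows the rod from about (213,169) to (345,183), and the way is clear. I'll check this against my station model.

Run:
```python
from plan import *
from bench import grab_frame
f=grab_frame("wrist")
print(proj(f,[S(-.1,.07,.11),S(-.1,-.07,.11),S(-.1,.035,.11),S(.1,0,.11)]).round(0).tolist())
p,_=now();print(proj(f,[p]))
```

```text
[[344.0, 181.0], [212.0, 168.0], [305.0, 177.0], [326.0, 244.0]]
[[287.19719085 266.59294441]]
```

The model matches to about 2 px. I'll lower, then slide in under the rod.

```bash
python3 -m handwheel '8 -24 18 0 0 0 0; 16 -48 35 0 0 0 0; 16 -48 35 0 0 0 0; 16 -48 65 0 0 0 0; 16 -48 95 0 0 0 0; 16 -48 125 0 0 0 0; 16 -48 145 0 0 0 0; 16 -48 155 0 0 0 0; 16 -48 155 0 0 0 0; 16 -48 155 0 0 0 0'
python3 - <<'E'
from plan import *
from bench import grab_frame
o=readout.get_obs();print(o["joints"].round(3),o["contact_force"].round(2))
print("to pre",rel(tcp(0,.015),T))
for th in (0,.2,.4,.6,.8,.9,1.0): print(th,rel(tcp(th,0),T))
for nme in ("side","wrist"):
    f=grab_frame(nme);q=f["pixels"]
    if nme=="side": q=cv2.resize(q[120:280,200:420],None,fx=3,fy=3,interpolation=3)
    cv2.imwrite(f"pics/{nme}4.png",q[:,:,::-1])
E
```

```text
clock: 6.9
tcp_pos: [0.5567, 0.0323, 0.0741]
orientation: [1.855, 1.161, 0.206]
contact_force: [-0.1, -0.3, 1.3]
grip_width: -0.0001
[-1.012  0.697  0.393  2.282  1.387  0.726 -0.903] [-0.14 -0.31  1.28]
to pre (array([ 0.4, -0.2,  0.7]), array([ 0.1, -0.2, -0.2]))
0 (array([ 0.4, 14.8,  0.7]), array([ 0.1, -0.2, -0.2]))
0.2 (array([-10.2,  47.7, -19.4]), array([ 0.1, -0.2, -0.2]))
0.4 (array([-17.4,  84.4, -33.3]), array([ 0.1, -0.2, -0.2]))
0.6 (array([-21.2, 123.5, -40.5]), array([ 0.1, -0.2, -0.2]))
0.8 (array([-21.2, 163.4, -40.7]), array([ 0.1, -0.2, -0.2]))
0.9 (array([-19.8, 183.2, -38.2]), array([ 0.1, -0.2, -0.2]))
1.0 (array([-17.5, 202.6, -33.9]), array([ 0.1, -0.2, -0.2]))
```

View pics/side4.png

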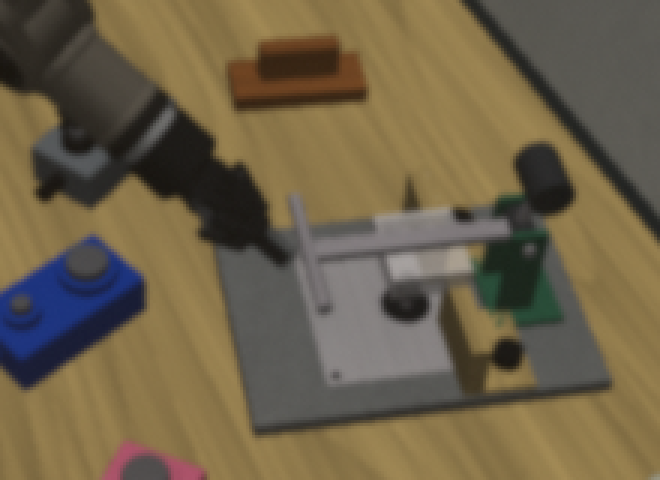

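View pics/wrist4.png

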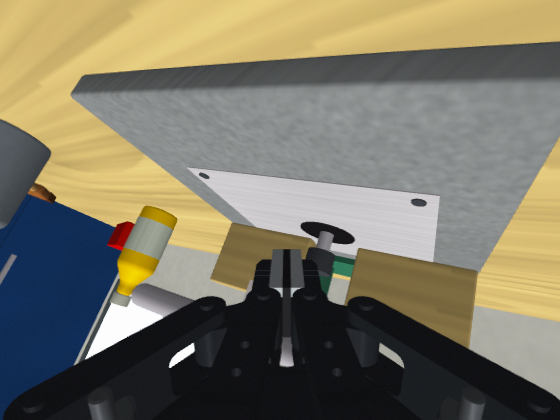

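Run:
```python
from plan import *
from bench import grab_frame
f=grab_frame("side");p,_=now()
print(((proj(f,[p,S(-.1,.07,.11),S(-.1,.035,.11),S(-.1,-.07,.11)])-[200,120])*3).round(0).tolist())
for th in (0,.1,.2,.3,.4,.5,.6,.7,.8,.9,1.0): print(th,rel(tcp(th,0,tip=.028),T)[0].tolist())
```

```text
[[291.0, 261.0], [292.0, 200.0], [299.0, 226.0], [323.0, 312.0]]
0 [0.4, 15.0, 8.6]
0.1 [-5.2, 30.9, -2.1]
0.2 [-10.1, 47.9, -11.5]
0.3 [-14.2, 65.9, -19.2]
0.4 [-17.4, 84.6, -25.4]
0.5 [-19.8, 103.9, -29.9]
0.6 [-21.2, 123.7, -32.6]
0.7 [-21.7, 143.7, -33.6]
0.8 [-21.2, 163.6, -32.8]
0.9 [-19.9, 183.4, -30.2]
1.0 [-17.6, 202.8, -26.0]
```

The model agrees with the picture: the tip is predicted at (291,261) and seen at (288,260). I'll make contact and lift gently along the arc.

```bash
python3 -m handwheel '0 6 9 0 0 0 0; 0 11 9 0 0 0 0; 0 15 9 0 0 0 0; -2 23 4 0 0 0 0; -5 31 -2 0 0 0 0; -7 39 -7 0 0 0 0; -10 48 -11 0 0 0 0; -10 48 -11 0 0 0 0'
python3 - <<'E'
from plan import *
from bench import grab_frame
o=readout.get_obs();print(o["joints"].round(3),o["contact_force"].round(2))
for th in (.2,.3,.4,.5,.6,.7,.75,.8,.85,.9,.95,1.0): print(th,rel(tcp(th,0,tip=.028),T)[0].tolist())
f=grab_frame("side");q=f["pixels"]
q=cv2.resize(q[120:280,200:420],None,fx=3,fy=3,interpolation=3)
cv2.imwrite(f"pics/side5.png",q[:,:,::-1])
E
```

```text
clock: 8.05
tcp_pos: [0.5755, 0.0236, 0.1204]
orientation: [1.856, 1.16, 0.206]
contact_force: [-2.5, -0.5, -0.6]
grip_width: -0.0001
[-0.994  0.597  0.426  2.258  1.333  0.746 -0.739] [-2.5  -0.54 -0.6 ]
0.2 [0.4, -0.7, -0.5]
0.3 [-3.6, 17.2, -8.3]
0.4 [-6.8, 36.0, -14.5]
0.5 [-9.1, 55.3, -18.9]
0.6 [-10.5, 75.1, -21.7]
0.7 [-11.0, 95.1, -22.7]
0.75 [-10.9, 105.1, -22.5]
0.8 [-10.5, 115.0, -21.9]
0.85 [-9.9, 125.0, -20.8]
0.9 [-9.1, 134.8, -19.3]
0.95 [-8.1, 144.6, -17.4]
1.0 [-6.8, 154.2, -15.1]
```

View pics/side5.png

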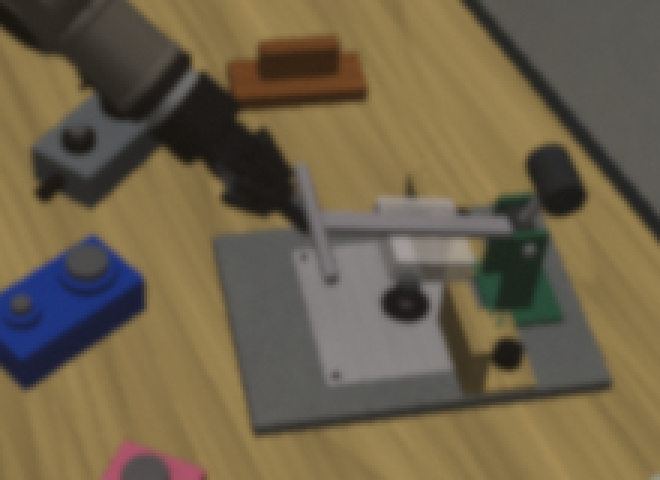

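The guard has lifted and the fingertip is under the rod at crop pixel (305,225), with only about 2.5 N of contact. I'll continue along the arc.

```bash
python3 -m handwheel '-2 8 -4 0 0 0 0; -4 17 -8 0 0 0 0; -5 27 -12 0 0 0 0; -7 36 -14.5 0 0 0 0; -8 46 -17 0 0 0 0; -9 55 -19 0 0 0 0; -10 65 -20.5 0 0 0 0; -10.5 75 -21.7 0 0 0 0; -10.5 75 -21.7 0 0 0 0'
python3 - <<'E'
from plan import *
from bench import grab_frame
o=readout.get_obs();print(o["joints"].round(3),o["contact_force"].round(2))
for th in (.6,.65,.7,.75,.8,.85,.9,.95,1.0): print(th,rel(tcp(th,0,tip=.028),T)[0].tolist())
f=grab_frame("side");q=f["pixels"]
q=cv2.resize(q[120:280,200:420],None,fx=3,fy=3,interpolation=3)
cv2.imwrite(f"pics/side6.png",q[:,:,::-1])
E
```

```text
clock: 9.22
tcp_pos: [0.606, 0.0173, 0.1932]
orientation: [1.856, 1.159, 0.207]
contact_force: [-0.3, -0.4, -0.4]
grip_width: -0.0001
[-0.969  0.461  0.455  2.186  1.233  0.803 -0.48 ] [-0.33 -0.44 -0.37]
0.6 [-0.3, -0.6, -0.6]
0.65 [-0.6, 9.4, -1.3]
0.7 [-0.7, 19.4, -1.6]
0.75 [-0.6, 29.4, -1.4]
0.8 [-0.2, 39.4, -0.8]
0.85 [0.3, 49.3, 0.3]
0.9 [1.2, 59.1, 1.8]
0.95 [2.2, 68.9, 3.7]
1.0 [3.5, 78.5, 6.1]
```

View pics/side6.png

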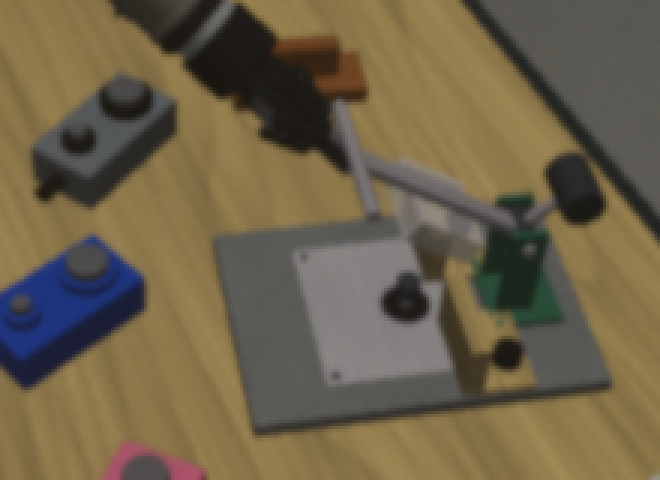

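```bash
python3 -m handwheel '0 10 -1 0 0 0 0; -1 19 -1.5 0 0 0 0; -1 29 -1.5 0 0 0 0; 0 37 -1 0 0 0 0; 0 45 0 0 0 0 0; 1 53 1 0 0 0 0; 1 61 2 0 0 0 0; 1 61 2 0 0 0 0'
python3 - <<'E'
from plan import *
from bench import grab_frame
o=readout.get_obs();print(o["joints"].round(3),o["contact_force"].round(2))
for th in (.9,.95,1.0,1.1): print(th,rel(tcp(th,0,tip=.028),T)[0].tolist())
f=grab_frame("side");q=f["pixels"]
q=cv2.resize(q[90:280,200:420],None,fx=3,fy=3,interpolation=3)
cv2.imwrite(f"pics/side7.png",q[:,:,::-1])
E
```

```text
clock: 10.28
tcp_pos: [0.6458, 0.0079, 0.2378]
orientation: [1.856, 1.159, 0.206]
contact_force: [-0.2, -0.2, -0.2]
grip_width: 0.0003
[-0.92   0.419  0.472  2.091  1.177  0.817 -0.304] [-0.17 -0.16 -0.16]
0.9 [0.2, -1.3, -0.3]
0.95 [1.3, 8.5, 1.6]
1.0 [2.5, 18.1, 3.9]
1.1 [5.7, 36.9, 9.9]
```

View pics/side7.png

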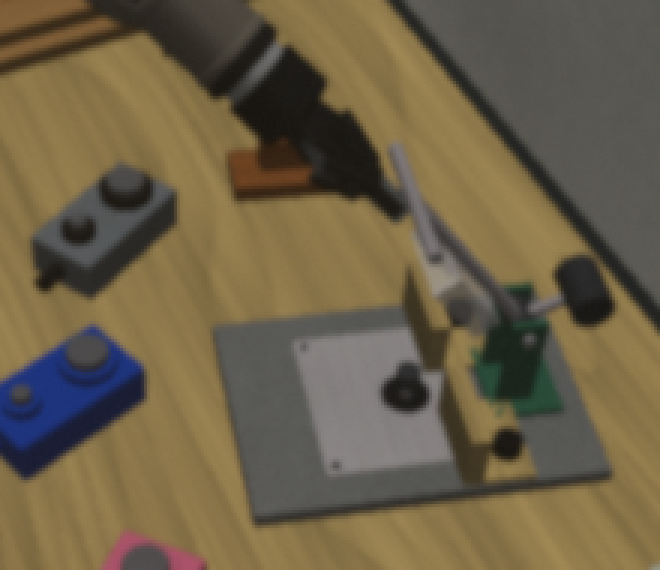

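The rod is at about (420,200) in the crop, and the wrist force has dropped to about zero, so it should be tipping on by itself. I'll wait and look.

```bash
python3 -m handwheel '0 0 0 0 0 0 0; 0 0 0 0 0 0 0; 0 0 0 0 0 0 0; 0 0 0 0 0 0 0; 0 0 0 0 0 0 0; 0 0 0 0 0 0 0; 0 0 0 0 0 0 0; 0 0 0 0 0 0 0'
python3 - <<'E'
from plan import *
from bench import grab_frame
f=grab_frame("side");q=f["pixels"]
for th in (.9,1.0,1.15,1.25): print(th,((proj(f,[S(.1-.2*np.cos(th),y,.11+.2*np.sin(th)) for y in (.07,-.07)])-[200,90])*3).round(0).tolist())
q=cv2.resize(q[90:280,200:420],None,fx=3,fy=3,interpolation=3)
cv2.imwrite(f"pics/side8.png",q[:,:,::-1])
E
```

```text
clock: 11.32
tcp_pos: [0.6453, 0.0082, 0.2372]
orientation: [1.855, 1.16, 0.205]
contact_force: [0.1, 0.7, -0.2]
grip_width: 0.0002
0.9 [[386.0, 154.0], [427.0, 266.0]]
1.0 [[405.0, 142.0], [449.0, 253.0]]
1.15 [[437.0, 126.0], [483.0, 237.0]]
1.25 [[459.0, 117.0], [507.0, 228.0]]
```

View pics/side8.png

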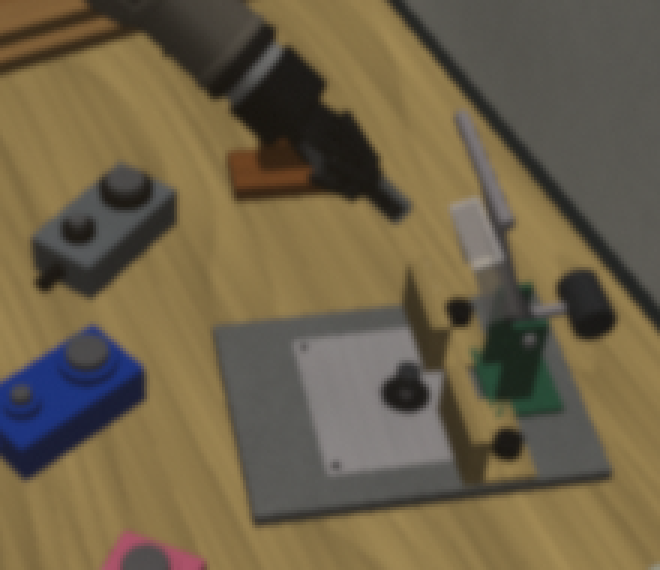

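The rod runs from (461,117) to (507,222), which matches the prediction for 1.25 rad. The fingertip is well clear of it at (398,212). I'll draw the hand back along its own axis.

```bash
python3 -m handwheel '0 0 -25 0 0 0 0; 0 0 -50 0 0 0 0; 0 0 -75 0 0 0 0; 0 0 -100 0 0 0 0; 0 0 -100 0 0 0 0; 0 0 -100 0 0 0 0; 0 0 -100 0 0 0 0; 0 0 -100 0 0 0 0'
python3 - <<'E'
from plan import *
from bench import grab_frame
o=readout.get_obs();print(o["clock"],abs(o["qvel"]).max(),o["contact_force"].round(2))
for m in ("side","top"): cv2.imwrite(f"pics/{m}9.png",grab_frame(m)["pixels"][:,:,::-1])
E
```

```text
clock: 12.38
tcp_pos: [0.5901, 0.068, 0.2942]
orientation: [1.855, 1.16, 0.203]
contact_force: [-0.1, 0.3, 0.5]
grip_width: 0.0002
12.375 0.0035683248883052665 [-0.07  0.27  0.46]
```

View pics/side9.png

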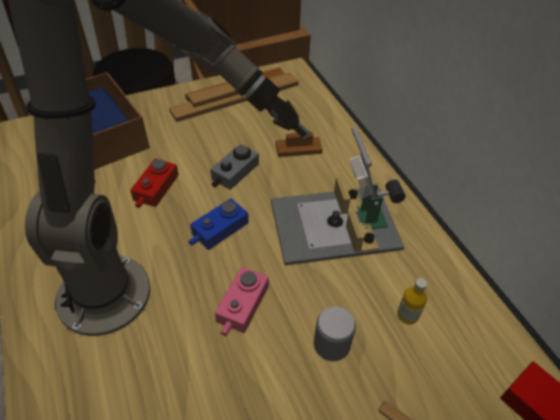

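View pics/top9.png

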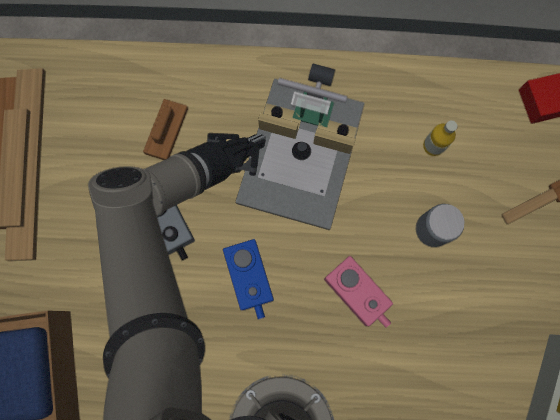

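Both views show the guard raised, with its crossbar at (312,90) in the top view. The tin (440,225), bottle (438,140) and push block (166,130) are where they started, and the hand is clear. I'll hand in.

```bash
python3 -c "
from bench import workorder
print(workorder.hand_in())"
```

```text
the job is handed in; nothing more can be done
None
```

The router table is ready for the bit change, and I handed the job in at about 12.5 s of the 51 s allowed; no verdict is reported.

- **Stop button:** I pressed the grey box's stop button to its bottom with the closed fingertips (TCP at z = 0.066 m, about 14 N) and lifted off. The wrist picture afterwards showed the button up. The start button was not touched.
- **Guard:** I slid the fingertip under the crossbar and lifted it slowly along its arc to about 0.9 rad, where it tipped on by itself. The wrist force read at most about 2.5 N at the checks between moves.
- **Last checks:** After I drew the hand 100 mm back, both pictures showed the guard raised. A picture one second after I stopped pushing matched the predicted rod position at 1.25 rad to within about 6 px in a 3x enlargement. The arm was still, and the wrist force was near zero. The tin, bottle and push block looked unmoved by eye; I did not measure them.

No check failed or disagreed.

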